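# Set the hall candle in its lamp and switch it on

## Task

On the hall console, take the taller of the two red electric candles out of the wooden rest and lower its tapered plug into the brass socket of the wooden lamp base, letting go only once the candle is upright and fully home with its collar on the socket rim. Then slide the lamp's black switch grip all the way to its end stop, away from the socket. Leave the short candle in the rest and everything else on the console where it stands.

Things in the scene. Friction and masses are not known exactly. Their poses are not given: they have to be found in the camera images.
- tall_candle: tall red electric candle upright in a hole of the rest, 166 mm long. Origin: centre of the plug's lower tip, z up along the candle. Brass plug: round, tapered, 34 mm long, 15 mm wide at the tip, 23 mm under the collar. Collar: brass disc 42 mm wide, 34 to 39 mm from the tip. Smooth red candle 27 mm wide from 39 to 145 mm, then a white flame-shaped tip 12 mm wide to 166 mm. About 0.12 kg
- tall_candle_collar (a point): centre of the underside of the tall candle's collar, on its axis, 34 mm above the plug's tip; it meets the socket's rim when fully home
- short_candle: short red electric candle in the other hole of the rest, the same plug, collar and thickness, but 100 mm long overall; stays there. Origin: centre of the plug's tip, z up
- rest: fixed wooden block, 80 mm (x) by 200 mm (y) by 45 mm high, with two upright holes 26 mm wide, 55 mm either side of its centre along y; each candle's collar lies on its top. Origin: centre of its underside
- lamp: fixed wooden lamp base, 100 mm (x) by 270 mm (y) by 30 mm high. Origin: centre of its underside. The socket stands on it at y = -95 mm; the switch track runs along y at x = 0, at the other end
- socket_mouth (a point): centre of the round mouth of the brass socket, 72 mm above the table, on the lamp base's x = 0, y = -95 mm; axes as the lamp base. The socket is a brass cup 35 mm across outside at the rim, walls 4 mm; its hole tapers from 27 mm at the mouth to 19 mm, 38 mm deep
- switch (a joint): the switch grip's travel in m along the lamp base's +y, away from the socket: 0 nearest the socket, 0.070 at the end stop. It moves stiffly (2 N) and stays where it is left
- switch_top (a point): centre of the top face of the black switch grip, 68 mm above the table. The grip is an upright block 28 mm (lamp's x) by 22 mm (lamp's y, along the travel) by 36 mm high, above the 30 mm base
- key_bowl: white ceramic bowl, 84 mm across, 40 mm high; leave alone. Origin: centre of its underside
- pillar_candle: thick plain red candle, 64 mm across, 70 mm high, standing; leave alone. Origin: centre of its underside
Things that resemble listed ones, but are neither listed nor needed, are in the scene too. Leave any orange or turquoise look-alike of the tall_candle alone.

How it is judged:
On the way, in this order (a step that is already met when the one before it is completed fails the run):
1. the tall candle is lowered into the socket in the gripper's hold: still held with its collar within 8 mm of the rim, upright and centred (horizontal distance between tall_candle_collar and socket_mouth below 0.005 m and z of tall_candle_collar in the frame of socket_mouth between -0.004 and 0.008 m and angle between tall_candle's own z axis and vertical below 0.07 rad and contact force between the fingers and tall_candle above 0.3 N), for 0.05 s.
2. the switch grip is slid to its end stop (within 4 mm) (value of joint switch above 0.066 m), for 0.1 s.
At the end, for the whole second after the job is handed in: The tall candle rests in the socket, upright within 4 degrees, its collar within 4 mm of the rim in height and 5 mm of its centre; the switch is within 4 mm of its end stop; the short candle has moved under 20 mm, the bowl and the thick candle under 30 mm (horizontal distance between tall_candle_collar and socket_mouth below 0.005 m and z of tall_candle_collar in the frame of socket_mouth between -0.004 and 0.004 m and angle between tall_candle's own z axis and vertical below 0.07 rad and value of joint switch above 0.066 m and linear speed of tall_candle below 0.02 m/s and distance of short_candle from where it was at the start of the episode below 0.02 m and distance of each of key_bowl, pillar_candle from where it was at the start of the episode below 0.03 m); the robot touches nothing.
It fails at once if the short candle is displaced by more than 20 mm (distance of short_candle from where it was at the start of the episode above 0.02 m).
It fails at once if the bowl or the thick candle is displaced by more than 30 mm or knocked over (distance of any of key_bowl, pillar_candle from where it was at the start of the episode above 0.03 m or angle between any of key_bowl, pillar_candle's own z axis and vertical above 0.4 rad).
It also fails if it takes over 51 s, if anything falls off the work surface, if the arm or the gripper's body presses on something with over 40 N, if the wrist force passes 120 N, or if a joint passes its speed limit or range.

## Robot

A 6-joint arm with a two-finger parallel gripper is mounted at the origin on the work surface. World frame = base frame: x ahead of the robot, y to its left, z up, the work surface at z = 0. Lengths are in m, angles in rad, forces in N, time in s.
With the tool pointing down it reaches from about 0.275 to 0.725 m from the base axis. Payload 5.6 kg.
Tool frame: the origin (TCP) lies midway between the tips of the shut fingers; the grasp point (between the pads) lies 19 mm behind it (r.grip_point_offset is the distance from the TCP to the grasp point, in m); z points along the fingers, y is the line along which they close (so a half turn about z gives the same grasp; the last joint's range is limited). The gripper opens to 85 mm and grips with 20 to 120 N. Pads are 22 mm wide; open, the fingers measure 114 mm over their backs; the gripper's body (76 mm by 85 mm) begins 54 mm behind the grasp point. The pads swing forward as they close: fully open they stand 13 mm farther back than shut.
Start: joints at [1.61, 0.255, 0.108, 0, -1.424, -0.285], TCP at [0.134, 0.533, 0.231] pointing down, gripper open.
Joint ranges: [-2.95, 2.95], [-1.21, 1.97], [-1.09, 1.5], [-2.87, 1.71], [-2.94, -0.07], [-3.05, 3.05]. Speed limits (rad/s): [2.57, 2.57, 3.14, 3.14, 3.14, 3.14].

## Interface

Orientations are given as a rotation vector (axis times angle).
In Python, from plant import r, read_camera, look_for, silhouettes gives the robot as it stands. Calls block until the motion is done:
- r.move_pose(position, orientation): joint-space move of the TCP to a pose.
- r.movel(position, rotation=None, v=0.15, guard=None): straight line of the TCP; rotation=None keeps the orientation; v is the mean speed in m/s. With guard (N) it stops when the force on the tool has changed by that much, and returns True; else False.
- r.move_joints(angles): joint-space move.
- r.gripper_open() and r.close(squeeze=None): open the fingers fully, or close them until they stop; squeeze is the grip in N (None keeps the last).
- r.hold(seconds).
- r.inverse_kinematics(position, orientation): joint angles nearest the present ones, or None.
- r.get_obs(): the state.
- read_camera(name): name is "scene" or "top" or "wrist"; returns a dict with "img" (384x512x3 uint8, red, green, blue), "z_map" (384x512 float32, m along the optical axis (not along the pixel's ray), 0 where there is no reading), "vfov" (degrees; the focal length in pixels is half the picture's height over the tangent of half this angle, whatever the lens; pixels are square), "cx", "cy" (the principal point, pixels), "R" (3x3) and "t" (3): a world point X has camera coordinates R X + t. Camera axes: x right, y down, z forward; pixel columns grow to the right and rows downward; lengths in m; the calibration is good to about 2 mm. A picture is of the moment at which its call begins.
A pose or a line that the arm cannot do raises r.IKError and nothing moves.
- r.hand_in(): hands the job in; it is judged then, once.
Trained networks look in a picture, given as the dict that the camera call returned (one of the last four; its "shot" number tells which), for a name from the list of things; names that differ only in an ending like _2 or _b are one class to them, and where a whole thing is asked for, a point or a joint stands for the part that bears it (a point fixed in the world has none). Each returns a list of dicts, best first, with "score" (0 to 1); they miss things now and then, are a little off and sometimes report something else, mostly with a low value. They report only what shows in the picture. A call takes as long as a camera call. They do not tell look-alikes from the thing itself.
- look_for(thing, picture): "bbox" ([left, top, width, height] in pixels, round what is visible of it).
- silhouettes(thing, picture): "mask" (384x512 bool, what is visible of it) and "bbox" ([left, top, width, height] in pixels, round what is visible of it).
The state is a dict: "clock": time; "joint_positions": joint angles; "qvel": joint speeds; "effort": joint torques, N m; "ee_pos": TCP position; "tool_rot": TCP orientation; "force": force on the tool from outside, world axes, zero at the start; "ft_torque": the same for the moment, N m; "opening": finger opening in m; "gripper_force": force on a finger pad.
Only numpy, scipy, OpenCV 4.12 (cv2) and the standard library are available. Lean on these libraries where they do the work, as an engineer would, in place of code of your own. Each camera call takes 0.05 s, during which the arm holds its last target. There are 200 camera calls.

## Working session

There is one attempt and no reset: what is moved stays moved. The work goes in short steps, each a Python script; the robot and the scene stay as the last script left them, time stands still between calls to the robot, and variables do not carry over. Pictures are saved under pics/ and viewed, at most 10 in all, crops included, and the job is handed in when it is done.

```bash
mkdir -p pics; ls
cat > h.py <<'E'
import numpy as np, cv2, pickle
from plant import r, read_camera, look_for, silhouettes
def f(p): return p["img"].shape[0]/2/np.tan(np.radians(p["vfov"])/2)
def ray(p,u,v):
    d=np.array([(u-p["cx"])/f(p),(v-p["cy"])/f(p),1.]); return -p["R"].T@p["t"], p["R"].T@d
def cloud(p,mask=None):
    z=p["z_map"]; m=(z>0) if mask is None else (z>0)&mask
    v,u=np.nonzero(m); z=z[m]
    c=np.c_[(u-p["cx"])/f(p)*z,(v-p["cy"])/f(p)*z,z]
    return (c-p["t"])@p["R"]
def proj(p,X):
    c=p["R"]@np.asarray(X)+p["t"]; return c[:2]/c[2]*f(p)+[p["cx"],p["cy"]]
def save(n,im): cv2.imwrite("pics/"+n,cv2.cvtColor(im,cv2.COLOR_RGB2BGR))
E
python3 - <<'E'
from h import *
a=read_camera("scene"); b=read_camera("top")
save("both.png",cv2.resize(np.vstack([a["img"],b["img"]]),(400,600)) if 0 else a["img"]); save("top.png",b["img"])
for n,p in(("scene",a),("top",b)):
    print(n,f(p),-p["R"].T@p["t"])
    for t in ["tall_candle","short_candle","rest","lamp","socket_mouth","switch","key_bowl","pillar_candle"]:
        for q in silhouettes(t,p):
            c=cloud(p,q["mask"])
            print(t,round(q["score"],2),q["bbox"],q["mask"].sum(),c.min(0).round(3),c.max(0).round(3),np.median(c,0).round(3)) if len(c) else print(t,q["score"],q["bbox"])
print(r.get_obs()["clock"])
E
```

```text
pics
scene 370.0760562440527 [ 0.78089865 -0.43582754  0.70396283]
tall_candle 0.95 [262.7, 264.8, 20.4, 47.7] 688 [ 0.659 -0.183 -0.003] [ 0.698 -0.099  0.168] [ 0.682 -0.171  0.097]
tall_candle 0.9 [106.0, 252.6, 33.0, 45.8] 813 [ 0.351 -0.298 -0.001] [ 0.446 -0.228  0.167] [ 0.433 -0.282  0.096]
tall_candle 0.79 [208.5, 238.3, 20.8, 42.1] 734 [ 0.521 -0.187 -0.001] [ 0.585 -0.083  0.176] [ 0.57  -0.174  0.104]
tall_candle 0.75 [159.9, 187.9, 27.4, 50.3] 690 [ 0.307 -0.134 -0.004] [ 0.439 -0.015  0.165] [ 0.425 -0.12   0.091]
short_candle 0.6 [165.1, 295.7, 23.8, 24.4] 462 [ 0.514 -0.291  0.046] [ 0.554 -0.252  0.11 ] [ 0.539 -0.276  0.068]
rest 0.94 [143.9, 250.0, 107.6, 103.3] 4120 [ 0.461 -0.326 -0.001] [ 0.615 -0.116  0.051] [ 0.559 -0.231  0.045]
lamp 0.76 [257.6, 123.7, 77.1, 87.5] 3280 [0.511 0.065 0.003] [0.623 0.338 0.074] [0.574 0.176 0.03 ]
socket_mouth 0.75 [259.3, 123.8, 73.9, 85.6] 3305 [ 0.511  0.065 -0.002] [0.623 0.34  0.074] [0.574 0.174 0.03 ]
switch 0.6 [298.5, 135.0, 15.1, 16.5] 152 [0.548 0.232 0.036] [0.577 0.255 0.071] [0.563 0.237 0.06 ]
key_bowl 0.89 [173.
[... 1032 characters left out ...]
.575 0.258 0.071] [0.56  0.244 0.065]
rest 0.85 [302.1, 165.6, 84.6, 51.3] 2275 [ 0.483 -0.324  0.001] [ 0.615 -0.111  0.052] [ 0.542 -0.22   0.044]
lamp 0.63 [116.4, 167.1, 110.6, 53.0] 4358 [ 0.507  0.068 -0.001] [0.628 0.337 0.076] [0.561 0.202 0.03 ]
socket_mouth 0.96 [115.3, 166.0, 114.9, 48.9] 4443 [ 0.507  0.067 -0.006] [0.627 0.349 0.076] [0.561 0.204 0.029]
switch 0.5 [148.2, 187.7, 13.5, 9.2] 137 [0.548 0.235 0.036] [0.575 0.258 0.071] [0.56  0.244 0.065]
key_bowl 0.98 [241.5, 248.3, 34.3, 35.7] 985 [ 0.335 -0.042 -0.003] [0.422 0.039 0.046] [ 0.379 -0.002  0.018]
pillar_candle 0.93 [241.2, 130.6, 24.6, 31.5] 628 [ 0.637 -0.032 -0.   ] [0.699 0.026 0.074] [ 0.662 -0.003  0.068]
0.9
```

Run:
```python
import cv2,numpy as np
a=cv2.imread("pics/both.png")[110:380,90:350]; b=cv2.imread("pics/top.png")[110:300,100:400]
A=cv2.resize(a,(520,540),interpolation=3); save=cv2.imwrite("pics/c1.png",A)
cv2.imwrite("pics/c2.png",cv2.resize(b,(780,494),interpolation=3))
```

```text
(no output)
```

View pics/c1.png

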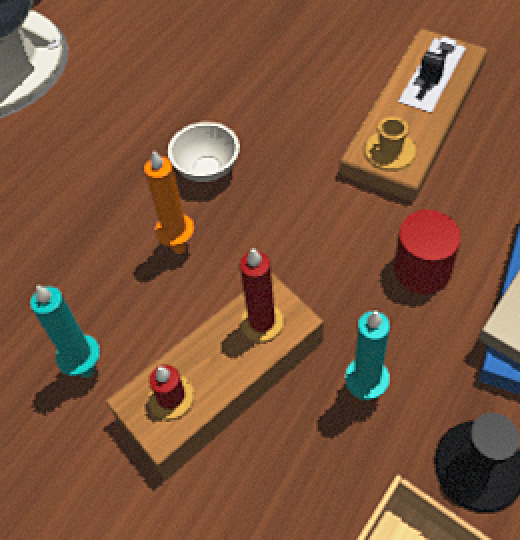

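View pics/c2.png

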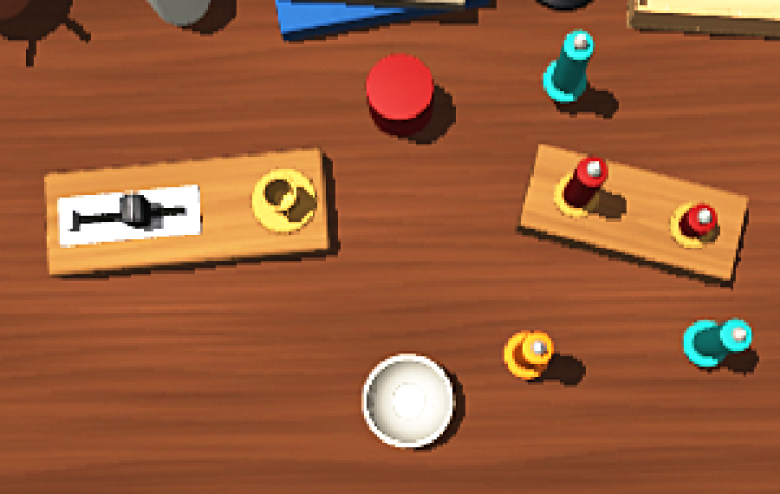

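Red candles in the rest are the tall one at scene ≈(218,258) / top ≈(322,180), standing about 175 mm high, and the short one at scene ≈(175,305). The look-alikes are all off the rest: orange at scene (173,213), and turquoise at (122,275) and (272,288). The thick pillar is at (304,235). The tall red one in the rest fits the description. Next I'll measure it and the lamp more precisely with the wrist camera.

```bash
cat >> h.py <<'E'
from scipy.optimize import least_squares
from scipy.spatial.transform import Rotation as Ro
def circ(P,R):  # fit circle centre of known radius to visible side points
    s=least_squares(lambda c:np.hypot(*(P[:,:2]-c).T)-R,P[:,:2].mean(0),loss="soft_l1",f_scale=.001); return s.x
def down(th):  # tool down, tool y axis at world yaw th
    y=np.array([np.cos(th),np.sin(th),0]);z=np.array([0,0,-1.]);return Ro.from_matrix(np.c_[np.cross(y,z),y,z]).as_rotvec()
def near(p,c,rad,z0,z1):
    C=cloud(p); return C[(np.hypot(*(C[:,:2]-c).T)<rad)&(C[:,2]>z0)&(C[:,2]<z1)]
def measure_candle(p,c):
    for z0,z1 in((.07,.10),(.10,.13),(.13,.15)):
        P=near(p,c,.03,z0,z1)
        if len(P)>15: 
            s=least_squares(lambda q:np.hypot(*(P[:,:2]-q).T)-.0135,np.array(c),loss="soft_l1",f_scale=.001).x; print(" candle",z0,len(P),s.round(4))
    P=near(p,c,.03,.16,.19); print(" flame",len(P),P.mean(0).round(4) if len(P) else "",P[:,2].max() if len(P) else "")
def measure_lamp(p,c):
    P=near(p,c,.03,.066,.08)
    if len(P)>5: 
        s=least_squares(lambda q:np.hypot(*(P[:,:2]-q).T)-.0155,np.array(c),loss="soft_l1",f_scale=.001).x
        print(" rim",len(P),s.round(4),np.percentile(P[:,2],[10,50,90]).round(4))
    C=cloud(p); T=C[(C[:,0]>.48)&(C[:,0]<.65)&(C[:,1]>.05)&(C[:,1]<.36)&(abs(C[:,2]-.03)<.006)]
    if len(T)>50:
        (cx,cy),wh,a=cv2.minAreaRect((T[:,:2]*1000).astype(np.float32)); print(" base top",cx,cy,wh,a,np.median(T[:,2]))
    S=C[(C[:,0]>.50)&(C[:,0]<.63)&(C[:,1]>.19)&(C[:,1]<.34)&(C[:,2]>.06)&(C[:,2]<.08)]
    if len(S)>5:
        (cx,cy),wh,a=cv2.minAreaRect((S[:,:2]*1000).astype(np.float32)); print(" switch",len(S),cx,cy,wh,a,np.median(S[:,2]))
E
python3 - <<'E'
from h import *
for n in("scene","top"):
    p=read_camera(n); print(n); measure_candle(p,(.562,-.166)); measure_lamp(p,(.573,.108))
th=np.pi/2+.25
r.move_pose([.50,.20,.30],down(np.pi/2-.05)); p=read_camera("wrist"); print("w-lamp",-p["R"].T@p["t"]); measure_lamp(p,(.573,.108)); save("w1.png",p["img"])
for t in("socket_mouth","switch"):
    print([(q["score"],q["bbox"]) for q in look_for(t,p)])
r.move_pose([.50,-.12,.36],down(th)); p=read_camera("wrist"); print("w-candle",-p["R"].T@p["t"]); measure_candle(p,(.562,-.166)); save("w2.png",p["img"])
o=r.get_obs(); print(o["clock"],o["ee_pos"],o["joint_positions"])
cv2.imwrite("pics/w12.png",cv2.resize(cv2.cvtColor(np.vstack([cv2.cvtColor(cv2.imread("pics/w1.png"),4),p["img"]]),4),(400,600)))
E
```

```text
scene
 candle 0.07 109 [ 0.5639 -0.1654]
 candle 0.1 122 [ 0.564  -0.1653]
 candle 0.13 84 [ 0.564  -0.1654]
 flame 41 [ 0.5659 -0.1678  0.1686] 0.17659200860181787
 rim 96 [0.5715 0.1079] [0.0666 0.0705 0.0728]
 base top 564.8854370117188 202.580810546875 (100.35274505615234, 271.1755676269531) 3.7175955772399902 0.030025609869786144
 switch 80 562.060302734375 244.17648315429688 (28.261037826538086, 21.43138885498047) 9.54971981048584 0.0673108261376563
top
 candle 0.07 33 [ 0.5654 -0.1655]
 candle 0.1 35 [ 0.5654 -0.1655]
 candle 0.13 26 [ 0.5654 -0.1654]
 flame 22 [ 0.5637 -0.1644  0.1689] 0.17506277186836497
 rim 66 [0.5709 0.11  ] [0.0687 0.0707 0.0729]
 base top 564.85595703125 204.47190856933594 (100.26567840576172, 269.48583984375) 3.6363046169281006 0.02932973198166443
 switch 106 561.2041015625 246.57736206054688 (22.03877830505371, 26.636934280395508) 87.39144897460938 0.06689179828963315
w-lamp [0.43045288 0.2041008  0.44243753]
 rim 337 [0.5707 0.111 ] [0.0681 0.0713 0.0726]
 base top 564.7637329101562 205.0721435546875 (99.6360855102539, 270.2232666015625) 3.737480401992798 0.03005461663667876
 switch 439 561.8809814453125 247.24392700195312 (27.476327896118164, 21.954265594482422) 5.69264554977417 0.06743019291654392
[(0.57, [153.8, 152.1, 217.4, 98.3]), (0.24, [288.8, 189.9, 23.1, 31.3]), (0.24, [25.6, 13.9, 83.5, 82.7])]
[(0.64, [285.5, 189.7, 24.6, 29.8])]
w-candle [ 0.43297789 -0.13638804  0.50224899]
 candle 0.07 134 [ 0.5654 -0.165 ]
 candle 0.1 167 [ 0.5654 -0.1651]
 candle 0.13 132 [ 0.5654 -0.165 ]
 flame 103 [ 0.5628 -0.1645  0.169 ] 0.1770165168002022
4.25 [ 0.50021478 -0.11902465  0.35956995] [ 7.11096747e-02  1.82806830e-01  3.36868936e-01 -3.80120419e-04
 -1.72548302e+00 -1.39085909e+00]
```

View pics/w12.png

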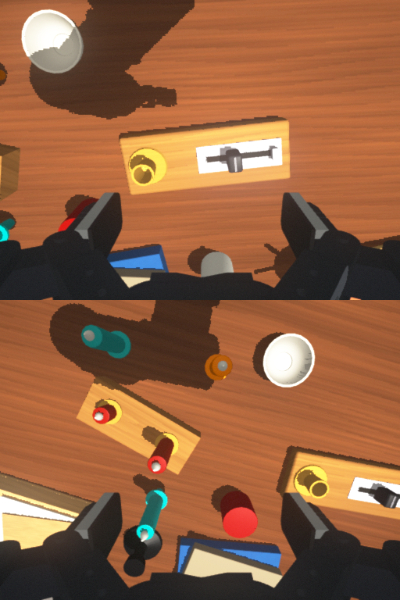

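Run:
```python
from h import *
th=np.pi/2; c=[.5652,-.1651]
r.move_pose([*c,.26],down(th)); print(r.movel([*c,.116],v=.12,guard=8))
r.close(40); o=r.get_obs(); print(o["opening"],o["gripper_force"],o["force"])
print(r.movel([*c,.116+.105],v=.12,guard=25))
o=r.get_obs(); print(o["clock"],o["ee_pos"],o["opening"],o["gripper_force"],o["force"])
for n in("scene","top","wrist"):
    p=read_camera(n); print(n)
    C=near(p,np.array(c),.035,.10,.30)
    for z0,z1 in((.12,.147),(.147,.152),(.155,.175),(.175,.20),(.2,.22)):
        P=C[(C[:,2]>z0)&(C[:,2]<z1)]
        if len(P)>8: print(z0,len(P),circ(P,.0135).round(4),P.min(0).round(4),P.max(0).round(4))
    save("g_%s.png"%n,p["img"])
    if n!="top": globals()["im"+n]=p["img"]
save("g.png",np.vstack([cv2.resize(imscene[150:350,100:370],(405,300)),cv2.resize(imwrist,(405,300))]))
```

```text
False
0.026074014755621287 39.32105004787445 [ 0.75488545 -0.42529217  0.7080553 ]
False
7.775 [ 0.56470023 -0.16488524  0.21989984] 0.02626924169358515 39.35402154922485 [-0.301681   -0.33395912 -1.62901365]
scene
0.12 13 [ 0.5608 -0.1608] [ 0.5606 -0.1742  0.1205] [ 0.5718 -0.1665  0.1277]
0.147 27 [ 0.5681 -0.171 ] [ 0.5498 -0.1858  0.1492] [ 0.5844 -0.1552  0.152 ]
0.155 99 [ 0.5633 -0.1651] [ 0.5457 -0.1835  0.155 ] [ 0.5817 -0.1532  0.1747]
0.175 132 [ 0.5634 -0.165 ] [ 0.5541 -0.1794  0.1751] [ 0.5775 -0.1563  0.1995]
0.2 82 [ 0.5634 -0.1651] [ 0.5594 -0.184   0.2002] [ 0.5774 -0.1567  0.2198]
top
0.147 34 [ 0.5612 -0.1632] [ 0.5453 -0.1849  0.1473] [ 0.5748 -0.145   0.1519]
0.155 37 [ 0.5645 -0.165 ] [ 0.5443 -0.1743  0.1554] [ 0.5682 -0.144   0.175 ]
0.175 27 [ 0.5649 -0.1652] [ 0.551  -0.1746  0.1766] [ 0.5626 -0.1524  0.199 ]
0.2 20 [ 0.5649 -0.1649] [ 0.551  -0.1706  0.2017] [ 0.5562 -0.1544  0.2198]
wrist
0.147 58 [ 0.5568 -0.1642] [ 0.5438 -0.1829  0.1482] [ 0.5682 -0.1478  0.152 ]
0.155 371 [ 0.565  -0.1648] [ 0.5488 -0.1839  0.155 ] [ 0.5691 -0.1461  0.175 ]
0.175 651 [ 0.5651 -0.1648] [ 0.551  -0.1782  0.1751] [ 0.564  -0.1515  0.2   ]
0.2 750 [ 0.5652 -0.1648] [ 0.551  -0.1782  0.2   ] [ 0.564  -0.1516  0.22  ]
```

View pics/g.png

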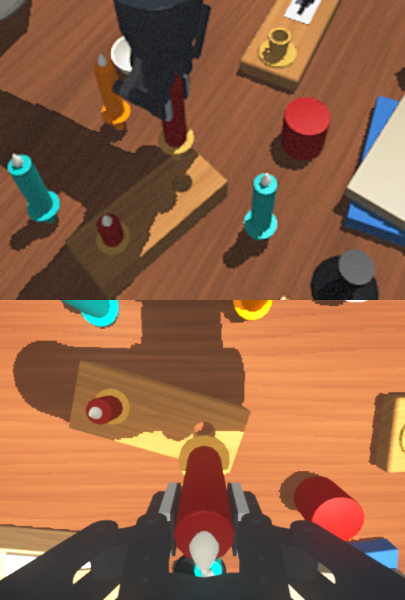

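The candle is held upright, with its axis within 0.5 mm of the TCP and its collar at z≈0.150 (about 70.5 mm below the TCP). In the wrist view it is clear of the rest, and the short candle hasn't moved. I'll carry it to the socket and lower it under guard.

Run:
```python
from h import *
def show(s):
    o=r.get_obs(); print(s,o["clock"],o["ee_pos"].round(4),np.round(o["force"],2),round(o["opening"],4),round(o["gripper_force"],1))
g=np.array([.5705,.1100]); 
r.movel([*g,.221],v=.2); r.hold(.3); e=g-r.get_obs()["ee_pos"][:2]; show("above"); g2=g+e
r.movel([*g2,.19],v=.1); r.hold(.2); show("pre")
p=read_camera("wrist"); C=near(p,g,.03,.13,.2); C=C[(C[:,2]>.135)&(C[:,2]<.19)]; print(circ(C,.0135))
p=read_camera("top"); C=near(p,g,.03,.13,.18);  print("top",circ(C,.0135))
hit=r.movel([*g2,.140],v=.04,guard=12); show(hit)
r.hold(.2); show("end")
for n in("scene","wrist"):
    p=read_camera(n)
    for z0,z1 in((.08,.10),(.10,.12),(.12,.14)):
        P=near(p,g,.03,z0,z1)
        if len(P)>15: print(n,z0,len(P),circ(P,.0135).round(4))
    P=near(p,g,.024,.06,.085); print("collar z",np.percentile(P[:,2],[50,80,95]).round(4))
    if n=="scene": save("i.png",cv2.resize(p["img"][90:230,220:360],(560,560),interpolation=3))
```

```text
above 9.75 [0.5705 0.1096 0.2211] [ 0.25 -0.53 -1.47] 0.0262 39.4
pre 10.4083 [0.5709 0.1105 0.1909] [-0.75  0.65 -1.13] 0.0263 39.4
[0.57138607 0.11074709]
top [0.57111358 0.11046921]
True 11.5917 [0.5706 0.1103 0.1435] [-1.6   0.75  4.05] 0.0261 39.8
end 11.7917 [0.5707 0.1103 0.1435] [-1.62  0.03  6.44] 0.0261 39.8
scene 0.08 69 [0.5693 0.1099]
scene 0.1 75 [0.5697 0.1099]
scene 0.12 72 [0.5695 0.1096]
collar z [0.0768 0.0784 0.0823]
wrist 0.08 379 [0.5709 0.1105]
wrist 0.1 508 [0.5709 0.1106]
wrist 0.12 719 [0.571  0.1105]
collar z [0.0772 0.0778 0.0809]
```

View pics/i.png

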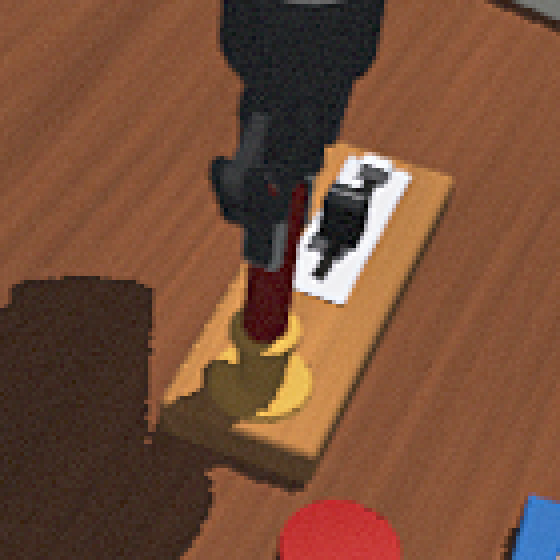

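The collar's top face reads z≈0.077, so its underside is on the rim at 0.072, with a 6 N contact. The axis is within 1 mm of the socket centre at all heights, and the scene crop shows the collar seated. I'll release now, check, and then grip the switch.

Run:
```python
from h import *
def show(s):
    o=r.get_obs(); print(s,o["clock"],o["ee_pos"].round(4),np.round(o["force"],2),round(o["opening"],4),round(o["gripper_force"],1))
r.gripper_open(); show("open")
x,y,_=r.get_obs()["ee_pos"]
print(r.movel([x,y,.27],v=.15,guard=8)); show("up")
lx=np.radians(3.7); Y=np.array([-np.sin(lx),np.cos(lx)])
s=np.array([.5618,.2468])
for th in(lx,lx+np.pi):
    print(th,r.inverse_kinematics([*s,.15],down(th)))
q=[r.inverse_kinematics([*s,.18],down(t)) for t in(lx,lx+np.pi)]
j=r.get_obs()["joint_positions"]; th=[lx,lx+np.pi][int(np.argmin([9 if k is None else abs(k[5]-j[5]) for k in q]))]
r.move_pose([*s,.20],down(th)); show("over")
for n in("scene","wrist"):
    p=read_camera(n); print(n); g=np.array([.5709,.11])
    for z0,z1 in((.085,.105),(.105,.13),(.13,.165)):
        P=near(p,g,.03,z0,z1)
        if len(P)>15: print(z0,len(P),circ(P,.0135).round(4))
    P=near(p,g,.024,.06,.085); print("collar z",np.percentile(P[:,2],[50,80,95]).round(4) if len(P) else "")
    measure_lamp(p,(.5709,.11))
```

```text
open 12.5 [0.5698 0.1102 0.142 ] [ 0.45 -0.11  0.38] 0.0853 0.0
False
up 13.5 [0.5693 0.1102 0.2689] [-0.61 -0.13 -0.55] 0.0859 0.0
0.0645771823237902 [ 0.66827747  0.41365891  0.12815376  0.         -1.28529117  2.53789236]
3.2061698359135833 [ 0.66827747  0.41365891  0.12815376  0.         -1.28529117 -0.60370029]
over 14.7833 [0.5618 0.2465 0.1999] [ 0.33 -0.17 -0.55] 0.0853 0.0
scene
0.085 72 [0.5695 0.1102]
0.105 96 [0.5694 0.1099]
0.13 145 [0.5695 0.11  ]
collar z [0.0769 0.0785 0.0825]
 rim 115 [0.5709 0.1073] [0.0739 0.0769 0.0785]
 base top 565.0690307617188 202.91064453125 (100.01679229736328, 271.0306396484375) 3.6714377403259277 0.030076474256818888
 switch 80 562.4080200195312 244.82394409179688 (27.23396110534668, 23.93622398376465) 4.243304252624512 0.0666520123760061
wrist
0.085 199 [0.5706 0.1104]
0.105 34 [0.5706 0.1104]
collar z [0.0773 0.0781 0.081 ]
 rim 791 [0.5705 0.1131] [0.0761 0.0772 0.0782]
 base top 564.5902099609375 221.84432983398438 (100.14352416992188, 234.71542358398438) 3.7133586406707764 0.0302293032873846
 switch 868 562.9675903320312 246.87890625 (27.653886795043945, 21.232894897460938) 3.3118979930877686 0.06759544086242962
```

Run:
```python
from h import *
def show(s):
    o=r.get_obs(); print(s,o["clock"],o["ee_pos"].round(4),np.round(o["force"],2),round(o["opening"],4),round(o["gripper_force"],1))
lx=np.radians(3.7); Y=np.array([-np.sin(lx),np.cos(lx)]); s=np.array([.5624,.2468])
print(r.movel([*s,.045],v=.12,guard=8)); show("down")
r.close(40); show("closed")
print(r.movel([*(s+.085*Y),.045],v=.06,guard=18)); show("slid"); r.hold(.2); show("held")
r.gripper_open(); x,y,_=r.get_obs()["ee_pos"]; r.movel([x,y,.20],v=.15,guard=8); show("up")
r.move_pose([.45,.20,.32],down(np.pi/2)); r.hold(.2)
for n in("scene","wrist","top"):
    p=read_camera(n); print(n); g=np.array([.5709,.11]); measure_lamp(p,g)
    for z0,z1 in((.085,.105),(.13,.165)):
        P=near(p,g,.03,z0,z1)
        if len(P)>15: print(z0,len(P),circ(P,.0135).round(4))
    if n=="scene": save("end.png",cv2.resize(p["img"][100:360,80:370],(580,520),interpolation=3))
show("z")
```

```text
False
down 16.325 [0.5629 0.2471 0.0459] [1.06 0.54 0.48] 0.0856 0.0
closed 16.8833 [0.5628 0.2469 0.0454] [0.73 0.57 1.46] 0.0273 43.3
True
slid 17.7583 [0.5597 0.2947 0.0453] [ 0.16 -3.52  3.05] 0.0274 44.0
held 17.9583 [0.5597 0.2947 0.0454] [ 0.09 -1.59  3.21] 0.0272 43.7
up 19.7333 [0.5599 0.2939 0.1988] [ 0.17 -0.33 -0.63] 0.0855 0.0
scene
 rim 116 [0.571  0.1072] [0.0735 0.0768 0.0786]
 base top 565.1237182617188 202.8900146484375 (100.28104400634766, 271.94488525390625) 3.709792137145996 0.030080822122504854
 switch 76 559.350830078125 293.0043640136719 (27.15179443359375, 24.75233268737793) 0.4068536162376404 0.06650556614848036
0.085 73 [0.5696 0.11  ]
0.13 148 [0.5696 0.1099]
wrist
 rim 405 [0.5684 0.1114] [0.0755 0.0769 0.0781]
 base top 564.7017211914062 205.23260498046875 (99.506103515625, 269.8696594238281) 3.769862174987793 0.030010423642837975
 switch 390 558.88623046875 294.9172668457031 (27.644207000732422, 22.283926010131836) 3.6352736949920654 0.06735724055615988
0.085 185 [0.5706 0.1103]
0.13 490 [0.5707 0.1103]
top
 rim 104 [0.5691 0.1093] [0.074  0.0765 0.0786]
 base top 564.915283203125 203.82127380371094 (100.3338623046875, 268.5389709472656) 3.764219284057617 0.029412566063708463
 switch 69 561.893798828125 289.49847412109375 (29.554964065551758, 15.819491386413574) 34.589576721191406 0.0664074334703932
0.085 24 [0.5707 0.1103]
0.13 44 [0.5706 0.1102]
z 21.5417 [0.4501 0.2001 0.3198] [-0.48  0.32  0.15] 0.0857 0.0
```

View pics/end.png

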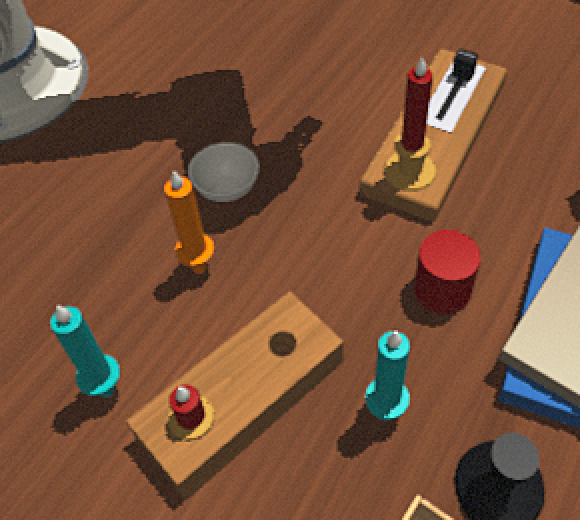

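The candle sits upright in the socket. The switch moved about 48 mm before the 18 N guard tripped, and in the end crop the grip is at the far end bar of the track (≈(465,60)). It may have started part-way along, so I'll confirm the stop by pushing once with shut fingers.

Run:
```python
from h import *
def show(s):
    o=r.get_obs(); print(s,o["clock"],o["ee_pos"].round(4),np.round(o["force"],2),round(o["opening"],4)); return o["ee_pos"][:2]
lx=np.radians(3.7); Y=np.array([-np.sin(lx),np.cos(lx)]); c=np.array([.5648,.2047]); s=c+.048*Y
r.close(20); r.move_pose([*s,.20],down(lx+np.pi)); print(r.movel([*s,.046],v=.15,guard=8)); show("down")
print(r.movel([*(c+.112*Y),.046],v=.04,guard=25)); e=show("push"); print("lamp y of tool",(e-c)@Y)
r.hold(.3); show("hold"); r.movel([*s,.046],v=.1); r.movel([*s,.20],v=.2)
r.move_pose([.45,.20,.32],down(np.pi/2)); r.hold(.2)
p=read_camera("wrist"); measure_lamp(p,(.5709,.11))
for z0,z1 in((.085,.105),(.13,.165)): P=near(p,(.5709,.11),.03,z0,z1); print(circ(P,.0135).round(4))
save("end2.png",cv2.resize(p["img"][160:290,130:400],(780,376),interpolation=3)); show("z")
```

```text
False
down 24.9833 [0.5624 0.253  0.0471] [ 0.13  0.08 -0.22] -0.0001
True
push 25.8 [0.56   0.2728 0.0457] [ 0.46 -3.39  1.45] 0.0002
lamp y of tool 0.06822768985292789
hold 26.1 [0.5598 0.2727 0.0455] [ 1.13 -3.41  1.23] -0.0002
 rim 400 [0.5684 0.1114] [0.0756 0.0769 0.078 ]
 base top 564.666259765625 205.14166259765625 (99.80892181396484, 270.2962341308594) 3.7159509658813477 0.030024710307678663
 switch 386 558.9340209960938 294.7246398925781 (27.349365234375, 22.05879020690918) 2.4541420936584473 0.06729572961146937
[0.5707 0.1103]
[0.5707 0.1104]
z 29.1167 [0.4501 0.2    0.3197] [-0.23 -0.23 -0.18] 0.0001
```

View pics/end2.png

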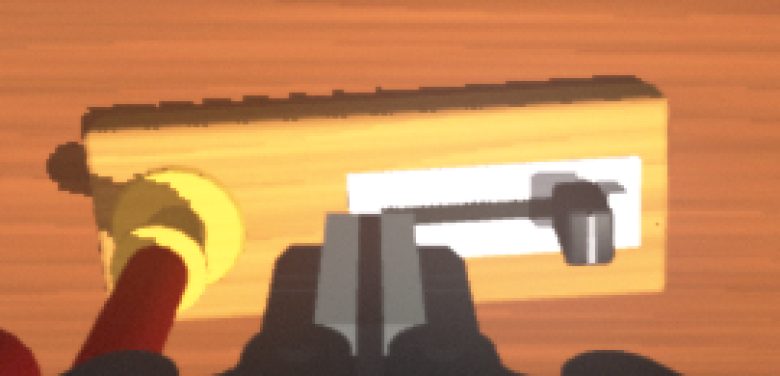

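A 25 N push did not move the grip (its centre stayed at y≈0.295), so it is against the end stop. The wrist crop shows the grip over the end bar at ≈(590,225) and the candle's collar on the socket at ≈(160,270). Nothing is touching the robot, so I'm handing in.

```bash
python3 -c "
from plant import r
print(r.hand_in(), r.get_obs()['clock'])"
```

```text
the job is handed in; nothing more can be done
the job is handed in; nothing more can be done
```

The job is handed in, at about 29 s on the robot's clock and with no verdict returned: the tall red candle stands upright with its collar on the socket rim, the switch grip is against its end stop, and the arm is clear of everything.

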